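# Stack the blue-green quail-egg trays for collection

### The arm

A 6-joint arm with a two-finger parallel gripper is mounted at the origin on the work surface. World frame = base frame: x ahead of the robot, y to its left, z up, the work surface at z = 0. Lengths are in m, angles in degrees, forces in N, time in s.
With the tool pointing down it reaches from about 0.3 to 0.75 m from the base axis. Payload 8.5 kg.
Tool frame: the origin (TCP) lies on the centre line of the jaws, within the pads' length; the fingertips stand 17 mm ahead of it and the grasp point (between the pads) lies 2 mm behind it (env.tcp_to_tips is the distance from the TCP to the fingertips, in m); z points along the fingers, y is the line along which they close (so a half turn about z gives the same grasp; the last joint's range is limited). The gripper opens to 85 mm and grips with 20 to 120 N. Pads are 22 mm wide; open, the fingers measure 114 mm over their backs; the gripper's body (76 mm by 85 mm) begins 54 mm behind the grasp point. The pads swing forward as they close: fully open they stand 13 mm farther back than shut.
Start: joints at [60.086, 21.807, 74.336, -0, 83.858, -12.336], TCP at [0.166, 0.524, 0.248] pointing down, gripper open.
Joint ranges: [-178.18, 178.18], [-50.72, 133.34], [12.68, 142.11], [-81.47, 261.47], [9.98, 163.14], [-165.26, 165.26]. Speed limits (degrees/s): [136.94, 136.94, 180, 180, 180, 180].

### API

Orientations are given as a 3x3 rotation matrix whose columns are the frame's x, y, z axes.
In Python, from rig import env gives the robot as it stands. The module is installed in compiled form; this text tells all that it offers.
- The arm moves only by the shell command python3 -m pendant 'ROWS' [FORCE]. ROWS is JSON, a list of rows, each a list of 7 numbers: the opening, from 0 (shut) to 1 (fully open), then the shift along the tool's x, y, z in m, then the turn, a rotation vector about the tool's x, y, z in rad. A call has 1 to 5 rows; each row is the pose to reach, as a shift and turn from the pose commanded when the call began, along the tool's axes at that moment; what a row does not reach only later rows make up. A row lasts 1/8 s, in which the tool goes at most 62.5 mm and 10.7 degrees, less where a joint would pass 70% of its speed; a pose out of reach is approached as far as the arm can. A call with a gripper value outside its range is refused whole. The fingers move at their own pace and stop on an object; FORCE is the grip in N (left out, the last holds). Time passes only in rows, so rows that repeat a pose let the fingers close. It gives the time, the measured TCP pose, the force, the opening and the grip force at its end, in the units of the state.
- env.observe(): the state, without advancing time (a new reading comes with each control period).
- env.get_image(name): name is "scene" or "side" or "wrist"; returns a dict with "image" (420x560x3 uint8, blue, green, red), "fx", "fy", "cx", "cy" (pixels), "pose" (4x4, takes a point from camera to world coordinates). Camera axes: x right, y up, looking along -z (the intrinsics and any distortion apply to the point x, -y, -z); pixel columns grow to the right and rows downward; lengths in m; the calibration is good to about 2 mm. A picture is of the moment at which its call begins. There is no depth.
- env.close_job(): hands the job in; it is judged then, once.
Trained networks look in the newest picture that a camera, given by its name, has taken for a name from the list of things; names that differ only in an ending like _2 or _b are one class to them, and where a whole thing is asked for, a point or a joint stands for the part that bears it (a point fixed in the world has none). Each returns a list of dicts, best first, with "conf" (0 to 1); they miss things now and then, are a little off and sometimes report something else, mostly with a low value. They report only what shows in the picture. A call takes as long as a camera call.
- env.find_in(camera, thing): "bbox" ([centre column, centre row, width, height] in pixels, round what is visible of it).
- env.trace(camera, thing): "mask" (420x560 bool, what is visible of it) and "bbox" ([centre column, centre row, width, height] in pixels, round what is visible of it).
- env.tip_of(camera, thing): "centre" ([column, row] in pixels: a listed point, or the origin of a listed thing).
The state is a dict: "time_s": time; "q": joint angles; "qvel": joint speeds; "joint_efforts": joint torques, N m; "position": TCP position; "tool_rot": TCP orientation; "ft_force": force on the tool from outside, world axes, zero at the start; "wrist_torque": the same for the moment, N m; "grip_width": finger opening in m; "gripper_force": force on a finger pad.
Only numpy, scipy, OpenCV 4.12 (cv2) and the standard library are available. Lean on these libraries where they do the work, as an engineer would, in place of code of your own. Each camera call takes 0.05 s, during which the arm holds its last target. There are 200 camera calls.

### The job

On the egg-packing table, put the two loose trays of blue-green quail eggs onto the blue-green tray that lies on the red board, either one first, so that the three make one straight, square pile with their long sides lined up. They are eggs: keep the trays level, and set each one down rather than dropping it. Leave the two trays of brown eggs where they are.

Things in the scene. Friction and masses are not known exactly. Their poses are not given: they have to be found in the camera images.
- tray_a: tray of ten pale blue-green quail eggs standing in two rows of five, dark grey plastic with a lighter grey rim, straight closed sides: one of the two loose ones to be stacked. A rigid block, 140 mm long (its x axis) x 58 mm wide (its y axis) x 36 mm high, about 0.15 kg; the eggs stay below the flat rim, so another tray rests level on it. Origin at the centre of the underside, z up. End-for-end symmetric
- tray_b: tray of ten pale blue-green quail eggs standing in two rows of five, dark grey plastic with a lighter grey rim, straight closed sides: the other of the two loose ones to be stacked. A rigid block, 140 mm long (its x axis) x 58 mm wide (its y axis) x 36 mm high, about 0.15 kg; the eggs stay below the flat rim, so another tray rests level on it. Origin at the centre of the underside, z up. End-for-end symmetric
- base_tray: tray of ten pale blue-green quail eggs standing in two rows of five, dark grey plastic with a lighter grey rim, straight closed sides: the foot of the pile, lying loose on the red board, its long axis along the board's. A rigid block, 140 mm long (its x axis) x 58 mm wide (its y axis) x 36 mm high, about 0.15 kg; the eggs stay below the flat rim, so another tray rests level on it. Origin at the centre of the underside, z up. End-for-end symmetric
- board: red flat board, 220 mm (its x axis) x 130 mm (y) x 6 mm thick, fixed to the table; origin at the centre of its underside, on the table top
- brown_a: tray of ten brown quail eggs standing in two rows of five, dark grey plastic with a lighter grey rim, straight closed sides: a bystander, not to be moved. A rigid block, 140 mm long (its x axis) x 58 mm wide (its y axis) x 36 mm high, about 0.15 kg; the eggs stay below the flat rim, so another tray rests level on it. Origin at the centre of the underside, z up. End-for-end symmetric
- brown_b: tray of ten brown quail eggs standing in two rows of five, dark grey plastic with a lighter grey rim, straight closed sides: a bystander, not to be moved. A rigid block, 140 mm long (its x axis) x 58 mm wide (its y axis) x 36 mm high, about 0.15 kg; the eggs stay below the flat rim, so another tray rests level on it. Origin at the centre of the underside, z up. End-for-end symmetric

How it is judged:
By the outcome, as a careful person would: the job done as asked, in the order asked, and still so for the second after the job is handed in, with the robot touching nothing.
It also fails if it takes over 58 s, if anything falls off the work surface, if the arm or the gripper's body presses on something with over 40 N, if the wrist force passes 120 N, or if a joint passes its speed limit or range.

## Working session

There is one attempt and no reset: what is moved stays moved. The work goes in short steps, Python scripts to look and compute and a shell command to move; the robot and the scene stay as the last step left them, time stands still between calls to the robot, and variables do not carry over. Pictures are saved under pics/ and viewed, at most 10 in all, crops included, and the job is handed in when it is done.

```bash
mkdir -p pics; cat > h.py <<'E'
import numpy as np,cv2
from rig import env
def shot(n,f=None):
    r=env.get_image(n)
    if f: cv2.imwrite('pics/'+f,r['image'])
    return r
def ray(r,px,z):
    P=np.array(r['pose']);d=np.array([(px[0]-r['cx'])/r['fx'],-(px[1]-r['cy'])/r['fy'],-1])
    d=P[:3,:3]@d;o=P[:3,3];return o+d*(z-o[2])/d[2]
def rect(r,mask,z):
    c=max(cv2.findContours(mask.astype(np.uint8),cv2.RETR_EXTERNAL,cv2.CHAIN_APPROX_NONE)[0],key=cv2.contourArea)[:,0]
    w=np.array([ray(r,p,z)[:2] for p in c],np.float32)*1000
    (x,y),(a,b),t=cv2.minAreaRect(w)
    if a<b:a,b,t=b,a,t+90
    return np.round([x,y,a,b,(t+90)%180-90],1)
E
python3 - <<'E'
from h import *
s=env.observe();print(s['position'],s['tool_rot'],s['grip_width'],s['time_s'])
for n in['scene','side','wrist']:
    r=shot(n,n+'0.png');print(n,[k for k in r],np.round(r['pose'],3).tolist(),r['fx'])
    for t in['tray_a','brown_a','base_tray','board']:
        for m in env.trace(n,t): print(t,round(m['conf'],2),np.round(m['bbox']),rect(r,m['mask'],.036))
E
```

```text
[0.16597542 0.52409345 0.24770544] [[-9.53292446e-01  3.02047849e-01 -7.80200602e-04]
 [ 3.02048635e-01  9.53291696e-01 -1.25072019e-03]
 [ 3.65981413e-04 -1.42796063e-03 -9.99998913e-01]] 0.08554988872905601 0.0
scene ['image', 'fx', 'fy', 'cx', 'cy', 'pose'] [[0.823, -0.403, 0.4, 0.883], [0.568, 0.575, -0.59, -0.472], [0.008, 0.712, 0.702, 0.604], [0.0, 0.0, 0.0, 1.0]] 442.31476531722745
tray_a 0.83 [363. 171.  57.  54.] [635.2 213.9 180.   71.  -87.7]
tray_a 0.71 [141. 273.  85.  85.] [ 456.7 -222.   157.8   81.   -79.1]
brown_a 0.96 [237. 329.  65.  97.] [ 649.6 -217.8  154.8   64.8  -69.2]
brown_a 0.9 [287. 144.  41.  52.] [456.1 201.2 187.7  71.6 -71.3]
base_tray 0.62 [235. 210.  79.  64.] [489.3 -23.7 158.5  87.4  78.2]
board 0.79 [233. 227. 129.  79.] [505.3 -46.7 213.  126.7  78.2]
side ['image', 'fx', 'fy', 'cx', 'cy', 'pose'] [[0.839, 0.421, -0.346, 0.211], [-0.545, 0.664, -0.512, -0.507], [0.014, 0.618, 0.786, 0.792], [0.0, 0.0, 0.0, 1.0]] 438.8291914625055
tray_a 0.7 [257. 130.  49.  50.] [616.7 214.9 169.4  75.4 -88. ]
tray_a 0.63 [293. 304.  77.  75.] [ 437.9 -223.3  146.7   71.2  -78.3]
brown_a 0.93 [194. 160.  60.  51.] [436.6 202.1 167.8  79.7 -74.7]
brown_a 0.86 [373. 250.  77.  64.] [ 632.  -218.2  141.9   81.3  -68.8]
base_tray 0.92 [259. 220.  48.  68.] [476.5 -24.9 165.4  68.2  80. ]
board 0.71 [258. 229.  86.  93.] [468.7 -45.1 213.1 125.6  78.4]
wrist ['image', 'fx', 'fy', 'cx', 'cy', 'pose'] [[0.303, -0.916, -0.264, 0.098], [0.953, 0.291, 0.083, 0.545], [0.0, -0.277, 0.961, 0.373], [0.0, 0.0, 0.0, 1.0]] 368.12474331608723
```

View pics/scene0.png

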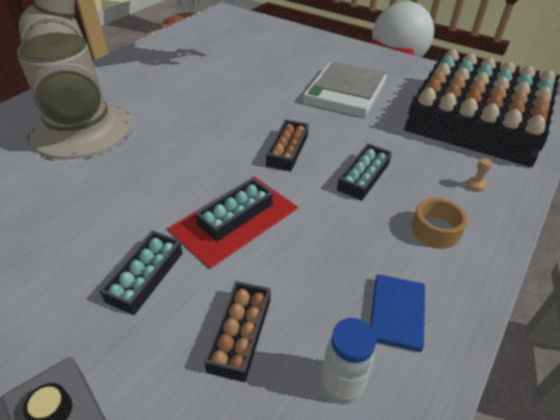

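View pics/wrist0.png

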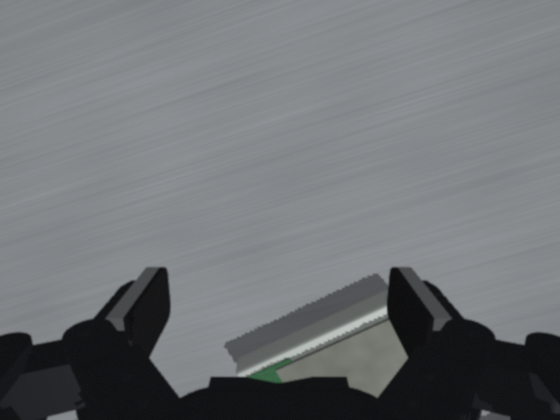

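The scene view shows the base tray on the red board at (235,210), the loose blue-green trays at (365,171) and (143,271), and the brown trays at (287,144) and (240,329). The wrist camera sees only the scale. Next I fit box models to the masks from both cameras.

```bash
cat >> h.py <<'E'
from scipy.optimize import minimize
def corners(p,z0,h,L=.14,W=.058):
    c,s=np.cos(np.radians(p[2])),np.sin(np.radians(p[2]))
    return np.array([[p[0]/1000+c*a-s*b,p[1]/1000+s*a+c*b,z] for a in(-L/2,L/2) for b in(-W/2,W/2) for z in(z0,z0+h)])
def proj(r,X):
    P=np.array(r['pose']);q=(X-P[:3,3])@P[:3,:3]
    return np.c_[r['cx']+r['fx']*q[:,0]/-q[:,2],r['cy']+r['fy']*q[:,1]/q[:,2]]
def sil(r,X,k=1):
    m=np.zeros((420,560),np.uint8)
    hull=cv2.convexHull(proj(r,X).astype(np.float32))
    cv2.fillConvexPoly(m,np.round(hull*16).astype(np.int32),255,cv2.LINE_AA,4);return m/255.
def fit(obs,p0,z0=0,h=.036,L=.14,W=.058):
    # obs: list of (r,mask)
    def cost(p): return sum(np.abs(sil(r,corners(p,z0,h,L,W))-m).sum()/m.sum() for r,m in obs)
    best=min((minimize(cost,p0,method='Nelder-Mead',options=dict(initial_simplex=np.array(p0)+np.array(d))) for d in
      ([[0,0,0],[15,0,0],[0,15,0],[0,0,8]],[[0,0,0],[-15,0,0],[0,-15,0],[0,0,-8]])),key=lambda o:o.fun)
    return np.round(best.x,1),round(best.fun/len(obs),3)
E
python3 - <<'E'
from h import *
R={n:shot(n) for n in('scene','side')}
M={(n,t):[m['mask'] for m in env.trace(n,t)] for n in R for t in('tray_a','brown_a','base_tray','board')}
def pick(n,t,p,z):
    return min(M[n,t],key=lambda m:np.hypot(*(rect(R[n],m,z)[:2]-p)))
for nm,t,p0,z0,h,L,W in[('far','tray_a',[625,214,-88],0,.036,.14,.058),('near','tray_a',[447,-222,-79],0,.036,.14,.058),
  ('base','base_tray',[483,-24,79],.006,.036,.14,.058),('board','board',[485,-46,78],0,.006,.22,.13),
  ('brL','brown_a',[445,202,-72],0,.036,.14,.058),('brR','brown_a',[640,-218,-69],0,.036,.14,.058)]:
    for ns in(['scene','side'],['scene'],['side']):
        print(nm,ns,*fit([(R[n],pick(n,t,p0[:2],.03)) for n in ns],p0,z0,h,L,W))
E
```

```text
far ['scene', 'side'] [627.9 233.  -88.1] 0.085
far ['scene'] [628.6 235.3 -87.2] 0.087
far ['side'] [625.8 231.7 -89.4] 0.054
near ['scene', 'side'] [ 444.5 -217.3  -78.8] 0.063
near ['scene'] [ 444.8 -216.5  -78.3] 0.053
near ['side'] [ 443.3 -217.8  -78.8] 0.072
base ['scene', 'side'] [480.4 -17.6  79.6] 0.068
base ['scene'] [481.5 -15.8  79.9] 0.061
base ['side'] [479.3 -19.4  79.4] 0.051
board ['scene', 'side'] [480.7 -22.4  78.7] 0.862
board ['scene'] [481.4 -21.5  78.3] 1.019
board ['side'] [480.2 -23.1  79. ] 0.702
brL ['scene', 'side'] [443.9 217.1 -72.9] 0.081
brL ['scene'] [444.4 219.6 -71.9] 0.083
brL ['side'] [442.5 215.9 -73.8] 0.043
brR ['scene', 'side'] [ 642.8 -211.6  -69.2] 0.053
brR ['scene'] [ 643.6 -211.   -69.2] 0.034
brR ['side'] [ 641.2 -212.6  -69.6] 0.052
```

```bash
cat >> h.py <<'E'
from scipy.spatial.transform import Rotation as Ro
def go(x,y,z,yaw):
    "mm; yaw of tool y (deg, mod 180): shift/turn in present tool axes"
    s=env.observe();R=np.array(s['tool_rot']);cur=np.degrees(np.arctan2(R[1,1],R[0,1]))
    d=(yaw-cur+90)%180-90;yaw=np.radians(cur+d)
    yv=np.array([np.cos(yaw),np.sin(yaw),0]);zv=np.array([0,0,-1.]);T=np.c_[np.cross(yv,zv),yv,zv]
    print('t',s['time_s'],'q6',s['q'][5],'shift',np.round(R.T@(np.array([x,y,z])/1000-s['position']),4),'turn',np.round(Ro.from_matrix(R.T@T).as_rotvec(),4))
E
python3 -c "
from h import *
go(628,233,200,1.9)"
```

```text
t 1.25 q6 -12.334665399071975 shift [-0.5283 -0.1382  0.0483] turn [-0.     -0.      1.2308]
```

```bash
python3 -m pendant '[[1,-0.264,-0.069,0.024,0,0,0.62],[1,-0.264,-0.069,0.024,0,0,0.62],[1,-0.264,-0.069,0.024,0,0,0.62],[1,-0.5283,-0.1382,0.0483,0,0,1.2308],[1,-0.5283,-0.1382,0.0483,0,0,1.2308]]' 60; python3 -c "
from h import *
go(628,233,200,1.9)"
```

```text
time_s: 1.88
position: [0.431, 0.357, 0.2208]
tool_rot: [[-0.315, 0.949, 0.0], [0.949, 0.315, 0.0], [0.0, 0.0, -1.0]]
ft_force: [-0.3, 0.6, 0.4]
grip_width: 0.0854
gripper_force: 0.0
t 1.875 q6 9.15964005040127 shift [-0.1797  0.148   0.0208] turn [ 3.000e-04 -2.000e-04  2.871e-01]
```

```bash
python3 -m pendant '[[1,-0.1797,0.148,0.0208,0,0,0.287],[1,-0.1797,0.148,0.0208,0,0,0.287],[1,-0.1797,0.148,0.0208,0,0,0.287],[1,-0.1797,0.148,0.0208,0,0,0.287],[1,-0.1797,0.148,0.0208,0,0,0.287]]'; python3 - <<'E'
from h import *
r=shot('wrist','w1.png')
for m in env.trace('wrist','tray_a'): print(m['conf'],m['bbox'],fit([(r,m['mask'])],[628,233,-88]))
go(628,233,25,1.9)
E
```

```text
time_s: 2.5
position: [0.6293, 0.2331, 0.1985]
tool_rot: [[-0.036, 0.999, -0.001], [0.999, 0.036, -0.001], [-0.001, -0.001, -1.0]]
ft_force: [0.1, 0.6, -0.7]
grip_width: 0.0855
gripper_force: 0.0
0.73 [278.8, 189.4, 77.5, 167.2] (array([628.4, 230.5, -88. ]), np.float64(0.034))
t 2.6 q6 8.237020044140515 shift [-0.0025  0.0009  0.1747] turn [-0.0008 -0.0001  0.0058]
```

View pics/w1.png

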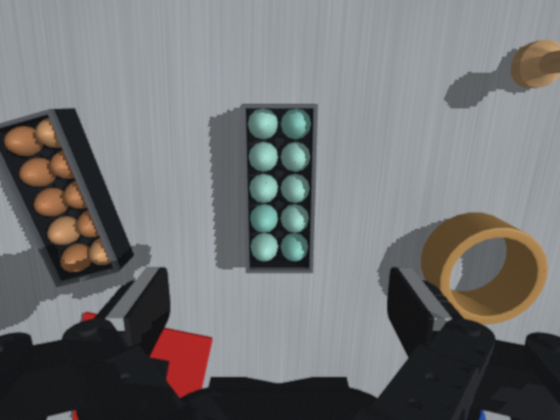

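Wrist view: the loose tray is upright and centred between the fingers at about (282,188), with clear space on both sides. The fit gives (628.4, 230.5).

```bash
python3 -m pendant '[[1,-0.0045,0.0005,0.05,0,0,0.004],[1,-0.0045,0.0005,0.1,0,0,0.004],[1,-0.0045,0.0005,0.145,0,0,0.004],[1,-0.0045,0.0005,0.165,0,0,0.004],[1,-0.0045,0.0005,0.176,0,0,0.004]]'; python3 -m pendant '[[1,0,0,0,0,0,0],[0,0,0,0,0,0,0],[0,0,0,0,0,0,0],[0,0,0,0,0,0,0],[0,0,0,0,0,0,0]]' 50
```

```text
time_s: 3.22
position: [0.6269, 0.2321, 0.0235]
tool_rot: [[-0.037, 0.999, -0.001], [0.999, 0.037, -0.0], [-0.0, -0.001, -1.0]]
ft_force: [-0.3, -0.5, 0.0]
grip_width: 0.0857
gripper_force: 0.0
time_s: 3.85
position: [0.6285, 0.2313, 0.0256]
tool_rot: [[-0.036, 0.999, 0.002], [0.999, 0.036, 0.001], [0.0, 0.002, -1.0]]
ft_force: [-0.6, 0.1, 6.3]
grip_width: 0.0572
gripper_force: 55.2
```

```bash
python3 -m pendant '[[0,0,0,-0.01,0,0,0],[0,0,0,-0.03,0,0,0],[0,0,0,-0.06,0,0,0],[0,0,0,-0.09,0,0,0],[0,0,0,-0.09,0,0,0]]'; python3 -c "
from h import *
go(480.5,-18,120,-10.4)"
```

```text
time_s: 4.47
position: [0.6288, 0.2312, 0.1166]
tool_rot: [[-0.036, 0.999, 0.005], [0.999, 0.036, 0.001], [0.001, 0.005, -1.0]]
ft_force: [0.7, -1.0, -2.5]
grip_width: 0.0573
gripper_force: 54.3
t 4.475 q6 8.054909386983564 shift [-0.2438 -0.157  -0.0043] turn [ 0.0045 -0.0011  0.217 ]
```

```bash
python3 -m pendant '[[0,-0.03,-0.02,-0.004,0,0,0.03],[0,-0.08,-0.05,-0.004,0.001,0,0.08],[0,-0.13,-0.082,-0.004,0.002,0,0.12],[0,-0.18,-0.115,-0.004,0.003,0,0.17],[0,-0.22,-0.141,-0.004,0.0045,0,0.2]]';  python3 -m pendant '[[0,-0.0238,-0.016,0,0,0,0.017],[0,-0.0238,-0.016,0,0,0,0.017],[0,-0.0238,-0.016,0,0,0,0.017],[0,-0.0238,-0.016,0,0,0,0.017]]'; python3 - <<'E'
from h import *
s=env.observe();p=s['position']*1000
R=s['tool_rot'];ty=np.degrees(np.arctan2(R[1,1],R[0,1]))
for n in('scene','side','wrist'):
    r=shot(n,n+'2.png')
    for t in('base_tray','tray_a'):
        for m in env.trace(n,t):
            print(n,t,round(m['conf'],2),np.round(m['bbox']),'base',*fit([(r,m['mask'])],[480,-18,79.6],.006),'held',*fit([(r,m['mask'])],[p[0],p[1],79.6],p[2]/1000-.0255))
print(p,ty);go(480.5,-18,120,-10.4)
E
```

```text
time_s: 5.1
position: [0.4928, 0.0048, 0.117]
tool_rot: [[0.166, 0.986, -0.007], [0.986, -0.166, 0.001], [-0.0, -0.007, -1.0]]
ft_force: [-0.1, -1.5, -1.7]
grip_width: 0.0573
gripper_force: 54.3
time_s: 5.6
position: [0.4755, -0.014, 0.1178]
tool_rot: [[0.179, 0.984, -0.005], [0.984, -0.179, 0.0], [-0.0, -0.005, -1.0]]
ft_force: [0.3, -0.2, -1.3]
grip_width: 0.0571
gripper_force: 54.3
scene base_tray 0.81 [235. 209.  75.  62.] base [482.3 -16.5  79.4] 0.085 held [542.  -72.7  87.3] 0.424
scene base_tray 0.5 [291. 144.  43.  52.] base [-156.1 1053.1  122.3] 1.0 held [510.9 123.5 116.8] 0.437
scene tray_a 0.71 [140. 273.  78.  82.] base [-156.1 1053.1  122.3] 1.0 held [-481.6  488.9  146.2] 1.0
scene tray_a 0.52 [237. 210.  78.  63.] base [482.1 -17.3  78.9] 0.076 held [542.4 -73.   86.5] 0.413
side base_tray 0.91 [257. 230.  47.  50.] base [479.8 -19.8  78.1] 1.345 held [452.3 -66.2  73.3] 1.849
side tray_a 0.61 [293. 304.  77.  74.] base [ 561.  1196.4  119.3] 1.0 held [ 540.9 1067.5  125.1] 1.0
side tray_a 0.57 [251. 202.  54.  59.] base [506.6  35.3  74.5] 0.307 held [472.9 -14.9  78.3] 0.479
wrist tray_a 0.59 [279. 246. 194. 285.] base [482.2 -16.9  79.5] 0.502 held [473.6 -15.   79.5] 0.148
[475.48595979 -14.01019066 117.83944821] -10.327886585194584
t 6.05 q6 -5.616341224197721 shift [-0.0024  0.0059 -0.0019] turn [-0.0044  0.0006  0.0001]
```

```bash
python3 -c "
import cv2,numpy as np
a=[cv2.imread('pics/%s2.png'%n) for n in('scene','side','wrist')]
a=[cv2.resize(a[0][90:320,100:390],(400,317)),cv2.resize(a[1][90:320,120:410],(400,317)),cv2.resize(a[2],(380,283))]
o=np.zeros((600,800,3),np.uint8);o[:317,:400]=a[0];o[:317,400:]=a[1];o[317:,:380]=a[2];cv2.imwrite('pics/c2.png',o)"
```

```text
(no output)
```

View pics/c2.png

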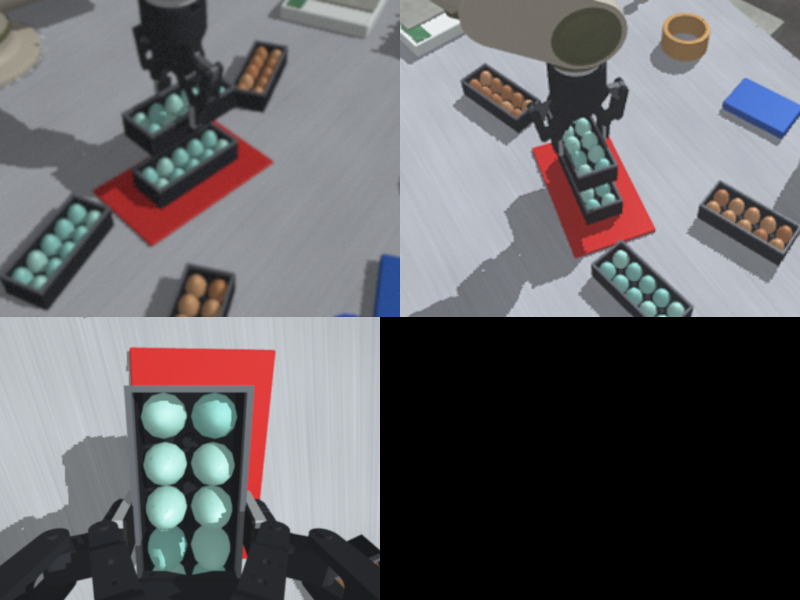

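The held tray is level over the base. To measure the base with the wrist camera, I'll back off 130 mm along the tool's x axis.

```bash
python3 -m pendant '[[0,-0.03,0.002,-0.01,0,0,0],[0,-0.08,0.004,-0.03,0,0,0],[0,-0.12,0.006,-0.05,-0.004,0,0],[0,-0.13,0.006,-0.06,-0.004,0,0],[0,-0.13,0.006,-0.06,-0.004,0,0]]';  python3 -m pendant '[[0,0,0,0,0,0,0]]'; python3 - <<'E'
from h import *
s=env.observe();p=s['position']*1000
r=shot('wrist','w3.png')
for t in('base_tray','tray_a'):
    for m in env.trace('wrist',t):
        print(t,round(m['conf'],2),np.round(m['bbox']),'base',*fit([(r,m['mask'])],[480,-18,79.6],.006),'held',*fit([(r,m['mask'])],[p[0],p[1],79.6],p[2]/1000-.0255))
print(p);go(480.5,-18,120,-10.4)
E
```

```text
time_s: 6.68
position: [0.4579, -0.1437, 0.1784]
tool_rot: [[0.182, 0.983, 0.0], [0.983, -0.182, -0.001], [-0.001, 0.0, -1.0]]
ft_force: [-1.1, 0.5, -2.9]
grip_width: 0.0569
gripper_force: 54.4
time_s: 6.8
position: [0.4576, -0.1425, 0.1775]
tool_rot: [[0.18, 0.984, -0.002], [0.984, -0.18, 0.001], [0.0, -0.002, -1.0]]
ft_force: [-0.2, -0.3, -2.7]
grip_width: 0.0571
gripper_force: 54.4
base_tray 0.9 [283.  50.  86. 101.] base [483.8  -4.9  79.7] 0.02 held [ 492.6 -332.5  151.6] 1.0
tray_a 0.75 [278. 244. 192. 288.] base [ 454.4 -142.5  123.5] 0.676 held [ 455.9 -143.    79.7] 0.154
[ 457.61397216 -142.4835008   177.52586737]
t 6.95 q6 -21.141958056568573 shift [1.267e-01 1.000e-04 5.770e-02] turn [-0.0016  0.      0.0013]
```

View pics/w3.png

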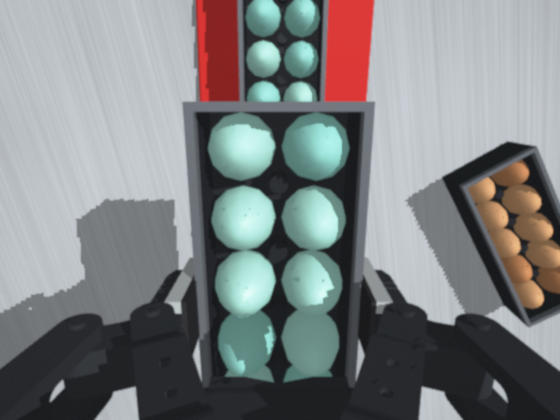

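Wrist view: the held tray is level and square, and the base sits directly ahead and in line at columns 240–327, cut off at the top. Going back over the base and lower.

```bash
python3 -m pendant '[[0,0.03,0,0.01,0,0,0],[0,0.08,0,0.03,0,0,0],[0,0.12,0.001,0.05,0,0,0],[0,0.127,0.0015,0.07,0,0,0],[0,0.127,0.0015,0.085,0,0,0.001]]';  python3 -m pendant '[[0,0,0,0.003,0,0,0],[0,0,0,0.003,0,0,0]]'; python3 - <<'E'
from h import *
s=env.observe();p=s['position']*1000
a=[]
for n in('scene','side'):
    r=shot(n); im=r['image'].copy()
    for X,c in((corners([482,-18.5,79.6],.006,.036),(0,0,255)),(corners([p[0],p[1]-.5,79.6],p[2]/1000-.0255,.036),(255,255,0))):
        q=proj(r,X)
        cx,cy=q.mean(0) if not a or len(a)<9 else 0
    x0,y0=int(cx)-50,int(cy)-45
    big=cv2.resize(im[y0:y0+110,x0:x0+100],None,fx=4,fy=4,interpolation=cv2.INTER_CUBIC)
    for X,c in((corners([482,-18.5,79.6],.006,.036),(0,0,255)),(corners([p[0],p[1]-.5,79.6],p[2]/1000-.0255,.036),(255,255,0))):
        q=(proj(r,X)-[x0,y0]+.5)*4
        for i in range(8):
            for b in(1,2,4):
                if not i&b: cv2.line(big,tuple(np.int32(q[i])),tuple(np.int32(q[i|b])),c,1)
    a.append(big)
cv2.imwrite('pics/c4.png',np.hstack(a));print(p);go(482,-18,68,-10.4)
E
```

```text
time_s: 7.58
position: [0.482, -0.0175, 0.0921]
tool_rot: [[0.179, 0.984, -0.002], [0.984, -0.179, -0.0], [-0.0, -0.002, -1.0]]
ft_force: [0.0, 0.9, -2.0]
grip_width: 0.057
gripper_force: 54.3
time_s: 7.82
position: [0.4823, -0.0189, 0.0903]
tool_rot: [[0.181, 0.983, -0.0], [0.983, -0.181, -0.0], [-0.001, -0.0, -1.0]]
ft_force: [1.3, 0.8, -1.9]
grip_width: 0.0575
gripper_force: 54.3
[482.29703275 -18.9379301   90.28071144]
t 7.925 q6 -5.857005875239178 shift [ 0.001  -0.0007  0.0226] turn [ 0.0006  0.0006 -0.0011]
```

View pics/c4.png

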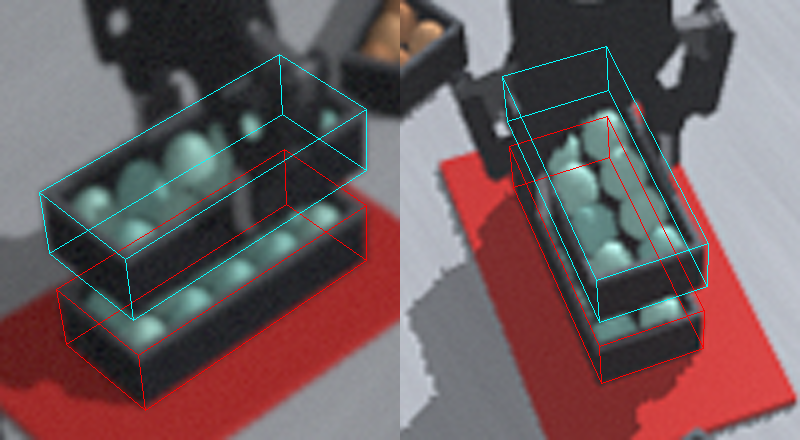

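Overlay: in both views the held tray (cyan) and the base (red) match their model boxes to about 1–2 mm. Lowering gently.

```bash
python3 -m pendant '[[0,0.0005,-0.0003,0.008,0,0,0],[0,0.0005,-0.0003,0.014,0,0,0],[0,0.0005,-0.0003,0.018,0,0,0],[0,0.0005,-0.0003,0.020,0,0,0],[0,0.0005,-0.0003,0.0215,0,0,0]]'; python3 -m pendant '[[0,0,0,0.0005,0,0,0],[0,0,0,0.001,0,0,0]]'
```

```text
time_s: 8.55
position: [0.482, -0.0185, 0.0685]
tool_rot: [[0.182, 0.983, -0.001], [0.983, -0.182, -0.0], [-0.001, -0.0, -1.0]]
ft_force: [0.9, -0.1, -2.1]
grip_width: 0.0572
gripper_force: 54.3
time_s: 8.8
position: [0.482, -0.0185, 0.0677]
tool_rot: [[0.181, 0.983, -0.0], [0.983, -0.181, -0.0], [-0.001, -0.0, -1.0]]
ft_force: [-0.2, -0.4, -1.1]
grip_width: 0.0569
gripper_force: 54.3
```

```bash
python3 -m pendant '[[0,0,0,0.001,0,0,0],[0,0,0,0.001,0,0,0]]'; python3 -m pendant '[[0,0,0,0.001,0,0,0],[0,0,0,0.001,0,0,0]]'
```

```text
time_s: 9.05
position: [0.482, -0.0185, 0.0675]
tool_rot: [[0.181, 0.983, 0.0], [0.983, -0.181, -0.001], [-0.001, 0.001, -1.0]]
ft_force: [-3.9, 0.6, 9.2]
grip_width: 0.0574
gripper_force: 55.6
time_s: 9.3
position: [0.482, -0.0185, 0.0675]
tool_rot: [[0.181, 0.983, 0.001], [0.983, -0.181, -0.001], [-0.001, 0.001, -1.0]]
ft_force: [-8.1, 1.1, 21.9]
grip_width: 0.0575
gripper_force: 57.1
```

```bash
python3 -m pendant '[[0,0,0,-0.001,0,0,0],[0,0,0,-0.0015,0,0,0],[0.75,0,0,-0.0015,0,0,0],[0.85,0,0,-0.0015,0,0,0],[1,0,0,-0.0015,0,0,0]]'; python3 -m pendant '[[1,0,0,0,0,0,0],[1,0,0,-0.03,0,0,0],[1,0,0,-0.08,0,0,0],[1,0,0,-0.13,0,0,0],[1,0,0,-0.135,0,0,0]]';python3 - <<'E'
from h import *
r=shot('wrist','w5.png')
for t in('base_tray','tray_a'):
    for m in env.trace('wrist',t):
        print(t,round(m['conf'],2),np.round(m['bbox']),*fit([(r,m['mask'])],[482,-18,79.6],.042),*fit([(r,m['mask'])],[482,-18,79.6],.006,.072))
go(444.5,-217.5,200,11.2)
E
```

```text
time_s: 9.93
position: [0.482, -0.0185, 0.067]
tool_rot: [[0.182, 0.983, -0.001], [0.983, -0.182, -0.0], [-0.0, -0.001, -1.0]]
ft_force: [0.1, -1.0, -0.1]
grip_width: 0.0853
gripper_force: 0.0
time_s: 10.55
position: [0.4831, -0.0187, 0.2052]
tool_rot: [[0.181, 0.983, 0.006], [0.983, -0.181, -0.002], [-0.001, 0.006, -1.0]]
ft_force: [0.1, -1.1, -1.8]
grip_width: 0.0852
gripper_force: 0.0
tray_a 0.82 [275. 199.  89. 191.] [480.5 -19.4  79.4] 0.033 [480.5 -19.3  79.5] 0.034
tray_a 0.64 [266. 345.  89.  77.] [ 444.2 -195.    87.5] 0.748 [ 407.  -328.   180.9] 1.0
t 10.7 q6 -5.805867606251817 shift [-0.2026 -0.0003  0.0014] turn [-1.90e-03  1.00e-04 -3.78e-01]
```

View pics/w5.png

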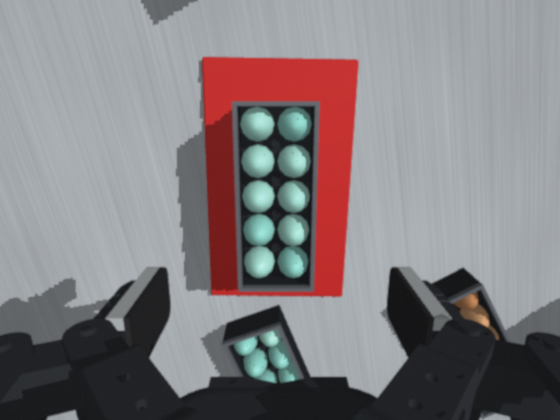

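Wrist view: the placed tray is square on the pile (columns 233–319), and nothing of the base sticks out from under it. Now the second loose tray.

```bash
python3 -m pendant '[[1,-0.06,0,0,0,0,-0.12],[1,-0.12,0,0,0,0,-0.25],[1,-0.17,0,0,0,0,-0.378],[1,-0.2026,0,0.001,-0.001,0,-0.378],[1,-0.2026,0,0.001,-0.001,0,-0.378]]'; python3 -m pendant '[[1,0,0,0,0,0,0]]'; python3 - <<'E'
from h import *
r=shot('wrist','w6.png')
for m in env.trace('wrist','tray_a'): print(m['conf'],m['bbox'],fit([(r,m['mask'])],[444.5,-217.5,-79]))
go(444.5,-217.5,23,11.2)
E
```

```text
time_s: 11.32
position: [0.4444, -0.2192, 0.1994]
tool_rot: [[-0.191, 0.982, -0.002], [0.982, 0.191, 0.002], [0.002, -0.002, -1.0]]
ft_force: [1.4, -0.3, -0.1]
grip_width: 0.0856
gripper_force: 0.0
time_s: 11.45
position: [0.445, -0.2169, 0.2001]
tool_rot: [[-0.194, 0.981, -0.001], [0.981, 0.194, 0.001], [0.002, -0.001, -1.0]]
ft_force: [-0.5, -0.0, 0.5]
grip_width: 0.0857
gripper_force: 0.0
0.97 [366.2, 20.4, 102.6, 40.9] (array([ 634.5, -587.5,  -33.7]), np.float64(1.0))
0.86 [280.0, 189.7, 80.0, 168.7] (array([ 445.1, -219.6,  -79.4]), np.float64(0.036))
t 11.55 q6 -50.937525333789324 shift [-0.0008 -0.0009  0.1777] turn [-0.0004 -0.0005  0.0012]
```

View pics/w6.png

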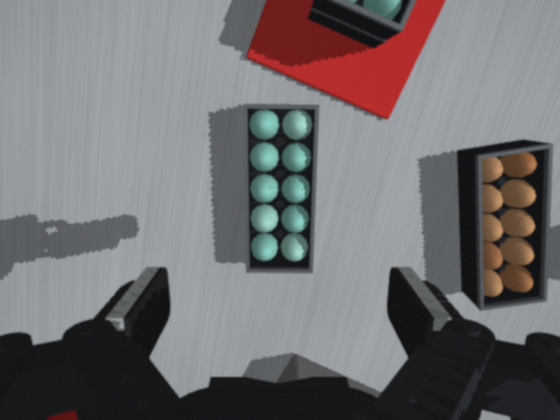

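Wrist view: the second tray is centred at (280,188) between the open fingers, with the brown tray well to the right. Descending to grasp it.

```bash
python3 -m pendant '[[1,-0.0035,-0.0005,0.05,0,0,0.001],[1,-0.0035,-0.0005,0.1,0,0,0.001],[1,-0.0035,-0.0005,0.145,0,0,0.001],[1,-0.0035,-0.0005,0.165,0,0,0.001],[1,-0.0035,-0.0005,0.176,0,0,0.001]]'; python3 -m pendant '[[1,0,0,0,0,0,0],[0,0,0,0,0,0,0],[0,0,0,0,0,0,0],[0,0,0,0,0,0,0],[0,0,0,0,0,0,0]]' 50; python3 -m pendant '[[0,0,0,-0.01,0,0,0],[0,0,0,-0.03,0,0,0],[0,0,0,-0.07,0,0,0],[0,0,0,-0.12,0,0,0],[0,0,0,-0.13,0,0,0]]'; python3 -c "
from h import *
go(482,-18.5,145,-10.4)"
```

```text
time_s: 12.18
position: [0.4455, -0.2203, 0.0243]
tool_rot: [[-0.194, 0.981, -0.001], [0.981, 0.194, 0.001], [0.001, -0.001, -1.0]]
ft_force: [-0.3, 0.3, -0.4]
grip_width: 0.0852
gripper_force: 0.0
time_s: 12.8
position: [0.446, -0.2215, 0.0263]
tool_rot: [[-0.193, 0.981, 0.002], [0.981, 0.193, -0.002], [-0.002, 0.002, -1.0]]
ft_force: [-0.5, 0.7, 6.4]
grip_width: 0.0572
gripper_force: 54.1
time_s: 13.42
position: [0.4462, -0.2218, 0.1586]
tool_rot: [[-0.193, 0.981, 0.005], [0.981, 0.193, -0.004], [-0.005, 0.004, -1.0]]
ft_force: [-0.8, 0.6, -1.5]
grip_width: 0.0571
gripper_force: 54.0
t 13.425 q6 -51.214200684045544 shift [0.1926 0.0744 0.0129] turn [0.0051 0.0044 0.3761]
```

```bash
python3 -m pendant '[[0,0.03,0.011,0,0.001,0.001,0.06],[0,0.075,0.029,0.003,0.002,0.002,0.15],[0,0.125,0.048,0.006,0.003,0.003,0.25],[0,0.17,0.066,0.01,0.005,0.004,0.34],[0,0.1926,0.0744,0.013,0.005,0.0044,0.376]]'; python3 -m pendant '[[0,0,0,0,0,0,0],[0,0,0,0,0,0,0]]'; python3 -c "
from h import *
go(482,-18.5,128,-10.4)"
```

```text
time_s: 14.05
position: [0.4807, -0.0156, 0.1414]
tool_rot: [[0.18, 0.984, -0.006], [0.984, -0.18, 0.005], [0.003, -0.007, -1.0]]
ft_force: [0.7, -0.9, -1.4]
grip_width: 0.0571
gripper_force: 53.8
time_s: 14.3
position: [0.481, -0.0185, 0.1419]
tool_rot: [[0.18, 0.984, -0.005], [0.984, -0.18, 0.004], [0.003, -0.006, -1.0]]
ft_force: [-0.5, -0.6, -1.3]
grip_width: 0.0573
gripper_force: 53.8
t 14.3 q6 -6.070405238847059 shift [0.0001 0.001  0.0139] turn [-0.0058 -0.0028  0.0003]
```

```bash
python3 -m pendant '[[0,0,0.001,0.008,-0.005,-0.0028,0],[0,0,0.001,0.014,-0.0055,-0.0028,0],[0,0,0.001,0.014,-0.0055,-0.0028,0]]'; python3 - <<'E'
from h import *
s=env.observe();p=s['position']*1000
a=[];r=shot('wrist')
for m in env.trace('wrist','tray_a')[:2]: print('held by wrist',m['conf'],fit([(r,m['mask'])],[482,-18,79.6],p[2]/1000-.0263))
B=[(corners([482,-19,79.6],.006,.072),(0,0,255)),(corners([p[0],p[1]+.5,79.6],p[2]/1000-.0263,.036),(255,255,0))]
for n in('scene','side'):
    r=shot(n); im=r['image']
    x0,y0=np.int32(proj(r,B[1][0]).mean(0))-[50,45]
    big=cv2.resize(im[y0:y0+120,x0:x0+100],None,fx=4,fy=4,interpolation=cv2.INTER_CUBIC)
    for X,c in B:
        q=(proj(r,X)-[x0,y0]+.5)*4
        for i in range(8):
            for b in(1,2,4):
                if not i&b: cv2.line(big,tuple(np.int32(q[i])),tuple(np.int32(q[i|b])),c,1)
    a.append(big)
cv2.imwrite('pics/c7.png',np.hstack(a));print(p);go(482,-18.5,104.3,-10.4)
E
```

```text
time_s: 14.68
position: [0.4818, -0.0183, 0.1275]
tool_rot: [[0.181, 0.983, -0.001], [0.983, -0.181, 0.001], [0.0, -0.001, -1.0]]
ft_force: [0.2, -0.2, -0.6]
grip_width: 0.0573
gripper_force: 53.8
held by wrist 0.59 (array([480.9, -16.2,  79.4]), np.float64(0.147))
[481.84790707 -18.3144716  127.50191014]
t 14.875 q6 -5.852581561794067 shift [-0.0005 -0.0002  0.024 ] turn [ 0.0006 -0.0002 -0.    ]
```

View pics/c7.png

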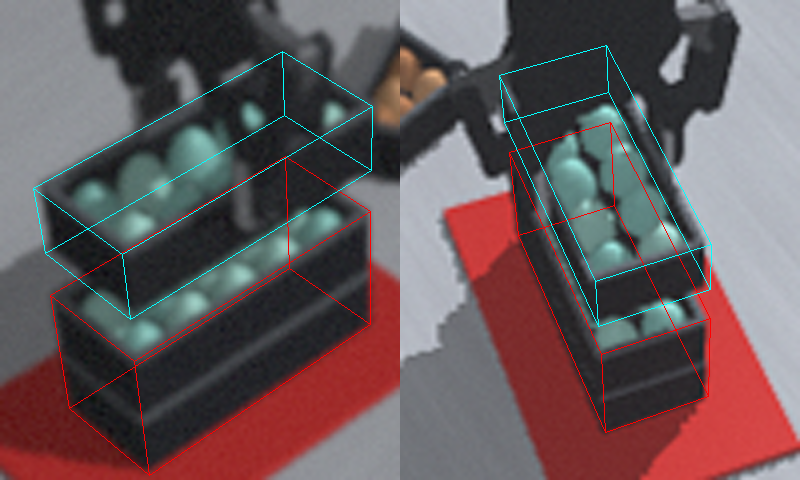

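Overlay: the lower two trays line up. The held tray sits about 2–3 mm further toward +y than its model, as the wrist fit also says, so I'll shift −3 mm along the tool's x axis and lower.

```bash
python3 -m pendant '[[0,-0.003,-0.0002,0.008,0,0,0],[0,-0.003,-0.0002,0.015,0,0,0],[0,-0.003,-0.0002,0.019,0,0,0],[0,-0.003,-0.0002,0.021,0,0,0],[0,-0.003,-0.0002,0.022,0,0,0]]'; python3 -m pendant '[[0,0,0,0.0005,0,0,0],[0,0,0,0.001,0,0,0]]';  python3 -m pendant '[[0,0,0,0.0005,0,0,0],[0,0,0,0.001,0,0,0]]'
```

```text
time_s: 15.5
position: [0.4815, -0.0209, 0.1061]
tool_rot: [[0.18, 0.984, 0.0], [0.984, -0.18, 0.0], [0.0, 0.0, -1.0]]
ft_force: [-0.5, -0.5, -2.2]
grip_width: 0.0568
gripper_force: 53.8
time_s: 15.75
position: [0.4815, -0.0209, 0.1052]
tool_rot: [[0.18, 0.984, 0.001], [0.984, -0.18, 0.0], [0.0, 0.001, -1.0]]
ft_force: [-0.6, -0.2, -1.7]
grip_width: 0.057
gripper_force: 53.8
time_s: 16.0
position: [0.4815, -0.0209, 0.1043]
tool_rot: [[0.18, 0.984, 0.001], [0.984, -0.18, 0.0], [0.0, 0.001, -1.0]]
ft_force: [-1.6, 0.6, 5.0]
grip_width: 0.0571
gripper_force: 54.6
```

Contact (5 N). Release, retreat and check.

```bash
python3 -m pendant '[[0,0,0,0,0,0,0],[0.75,0,0,0,0,0,0],[0.85,0,0,0,0,0,0],[1,0,0,0,0,0,0],[1,0,0,0,0,0,0]]'; python3 -m pendant '[[1,0,0,-0.02,0,0,0],[1,0,0,-0.07,0,0,0],[1,0,0,-0.12,0,0,0],[1,0,0,-0.15,0,0,0],[1,0,0,-0.15,0,0,0]]';python3 - <<'E'
from h import *
a=[]
for n in('scene','side'):
    r=shot(n);x0,y0=np.int32(proj(r,np.array([[.482,-.019,.06]]))[0])-[50,60]
    a.append(cv2.resize(r['image'][y0:y0+120,x0:x0+100],None,fx=4,fy=4,interpolation=cv2.INTER_CUBIC))
cv2.imwrite('pics/c8.png',np.hstack(a))
for t in('brown_a',):
    for m in env.trace('side',t): print(m['conf'],m['bbox'])
E
```

```text
time_s: 16.62
position: [0.4815, -0.0209, 0.1042]
tool_rot: [[0.181, 0.984, 0.0], [0.984, -0.181, 0.0], [0.0, 0.0, -1.0]]
ft_force: [0.5, -0.5, 0.1]
grip_width: 0.0852
gripper_force: 0.0
time_s: 17.25
position: [0.482, -0.0211, 0.256]
tool_rot: [[0.18, 0.984, 0.005], [0.984, -0.18, -0.001], [-0.0, 0.005, -1.0]]
ft_force: [0.4, -0.5, -1.0]
grip_width: 0.0851
gripper_force: 0.0
0.87 [372.7, 250.4, 73.4, 63.5]
0.76 [193.9, 161.4, 61.5, 50.8]
```

View pics/c8.png

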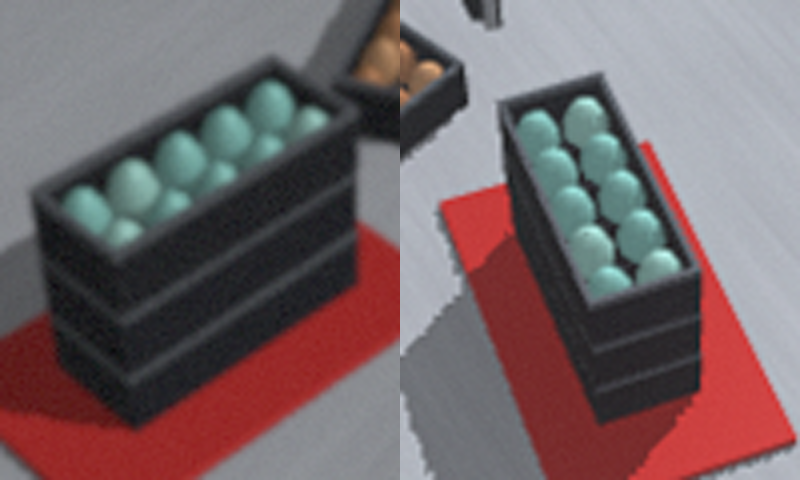

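Both views show three trays in one straight, square pile with flush edges; the brown trays have not moved and the gripper is clear.

```bash
python3 -c "
from rig import env
print(env.close_job())"
```

```text
the job is handed in; nothing more can be done
None
```

Both loose blue-green trays are stacked level on the base tray in one straight, square pile, the brown trays are where they were, and the job is handed in at about 17 s.

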